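# Show the polished face of a fossil slab

### The arm

A 7-joint arm with a two-finger parallel gripper is mounted at the origin on a cart in front of the work surface, level with it; the furniture and walls round the work are solid. World frame = base frame: x ahead of the robot, y to its left, z up, the work surface at z = 0. Lengths are in m, angles in rad, forces in N, time in s.
With the tool pointing down it reaches from about 0.425 to 0.925 m from the base axis. Payload 6.8 kg.
Tool frame: the origin (TCP) lies on the centre line of the jaws, within the pads' length; the fingertips stand 14 mm ahead of it and the grasp point (between the pads) lies 5 mm behind it; z points along the fingers, y is the line along which they close (so a half turn about z gives the same grasp; the last joint's range is limited). The gripper opens to 85 mm and grips with 20 to 120 N. Pads are 22 mm wide; open, the fingers measure 114 mm over their backs; the gripper's body (76 mm by 85 mm) begins 54 mm behind the grasp point. The pads swing forward as they close: fully open they stand 13 mm farther back than shut.
Start: joints at [-1.416, 0.477, 0.022, 1.555, -0.011, 1.109, -0.083], TCP at [0.175, 0.652, 0.245] pointing down, gripper open.
Joint ranges: [-2.96, 2.96], [-0.34, 2.1], [-1.41, 1.46], [0.24, 2.44], [-1.37, 4.51], [0.17, 1.92], [-2.96, 2.96]. Speed limits (rad/s): [2.39, 2.39, 3.14, 3.14, 3.14, 3.14, 3.14].

### API

Orientations are given as a unit quaternion [w, x, y, z].
In Python, from station import bot gives the robot as it stands. The module is installed in compiled form; this text tells all that it offers.
- The arm moves only by the tool drive_tool, never from a script. Its argument "commands" is a list of rows, each an object with "hand": the opening, from 0 (shut) to 1 (fully open); "translation": the shift along the world's x, y, z in mm, a list of three; "angular": the turn, a rotation vector about the world's x, y, z in rad, a list of three. In form: [{"hand": hand, "translation": [tx, ty, tz], "angular": [ax, ay, az]}, ...]. A call has 1 to 12 rows; each row is the pose to reach, as a shift and turn from the pose commanded when the call began; what a row does not reach only later rows make up. A row lasts 1/8 s, in which the tool goes at most 62.5 mm and 10.7 degrees, less where a joint would pass 70% of its speed; a pose out of reach is approached as far as the arm can. A call with a gripper value outside its range is refused whole. The fingers move at their own pace and stop on an object; "force" is the grip in N (left out, the last holds). Time passes only in rows, so rows that repeat a pose let the fingers close. It gives the time, the measured TCP pose, the force, the opening and the grip force at its end, in the units of the state.
- bot.get_obs(): the state, without advancing time (a new reading comes with each control period).
- bot.read_camera(name): name is "scene" or "top"; returns the picture (400x640x3 uint8, red, green, blue); there is no depth.
- bot.camera_model(name): a dict with "fx", "fy", "cx", "cy" (pixels), "view" (4x4, takes a point from world to camera coordinates). Camera axes: x right, y up, looking along -z (the intrinsics and any distortion apply to the point x, -y, -z); pixel columns grow to the right and rows downward; lengths in m; the calibration is good to about 2 mm. A picture is of the moment at which its call begins. camera_model takes no time and is no camera call.
- bot.hand_in(): hands the job in; it is judged then, once.
Trained networks look in the newest picture that a camera, given by its name, has taken for a name from the list of things; names that differ only in an ending like _2 or _b are one class to them, and where a whole thing is asked for, a point or a joint stands for the part that bears it (a point fixed in the world has none). Each returns a list of dicts, best first, with "score" (0 to 1); they miss things now and then, are a little off and sometimes report something else, mostly with a low value. They report only what shows in the picture. A call takes as long as a camera call.
- bot.find_in(camera, query): "position" ([column, row] in pixels, amid what is visible of it).
- bot.outline_of(camera, query): "pixels" (400x640 bool, what is visible of it) and "position" ([column, row] in pixels, amid what is visible of it).
The state is a dict: "t": time; "q": joint angles; "joint_vel": joint speeds; "joint_torque": joint torques, N m; "eef_pos": TCP position; "tool_rot": TCP orientation; "contact_force": force on the tool from outside, world axes, zero at the start; "torque": the same for the moment, N m; "gripper_width": opening from 0.0 (shut) to 1.0 (fully open); "grasp_force": force on a finger pad.
Only numpy, scipy, OpenCV 4.12 (cv2) and the standard library are available. Lean on these libraries where they do the work, as an engineer would, in place of code of your own. Each camera call takes 0.05 s, during which the arm holds its last target. There are 200 camera calls.

### The job

Lift the glazed lid of the wooden case right back until it rests open on its stop. Draw the red rock slab up out of its slot and tip it so that its polished face, the one with the pale spiral fossil, which faces away from the robot at first, looks up at a slant of about 45 degrees with its width kept level; hold it there at least 20 cm above the worktop. Finish still holding the slab up and still; leave the other two slabs in their slots and leave the bottle, the lens and the black rock where they are.

Things in the scene. Friction and masses are not known exactly. Their poses are not given: they have to be found in the camera images.
- case: Open-topped wooden case fixed on the worktop, 160 mm (its x) by 180 mm (its y), 85 mm high, walls 10 mm, floor 8 mm. Origin at the centre of its underside; +x points to the hinge side, away from the robot; yaw varies by up to 0.25 rad. The lid adds 13 mm.
- rack (a point): Top of the slotted wooden rack in the case, at the middle slot, 34 mm above the worktop. Rack 44 mm wide in case y; three slots across case x, 12 mm wide, 30 mm apart (-30, 0, +30 mm from here), floors 23 mm below this point. Slabs overhang it by 6 mm at each end and clear the side walls by 52 mm: grip them from above across their 56 mm width.
- lid (a joint): Angle of the lid: 0 closed, grows as it opens, 1.78 rad (just past upright) on its stop. It falls shut if let go before about 1.6 rad and falls back onto the stop if let go after that; about 1.5 N at the tab lifts it.
- lid_tab (a point): Middle of the round end of the brass tab on the lid's front edge: a disc 20 mm in diameter and 16 mm thick along the case's y, its middle 17 mm in front of lid and case. Pinched along the case's y it pivots between the fingers as the lid swings. Lid open, it points up, about 255 mm up; a wall shelf hangs beyond and above, so lean the wrist back.
- lid_hinge (a point): Middle of the lid's hinge axis (along the case's y) at the back of the case, 86 mm up. With the lid closed the tab point lies 174 mm from it towards the case's -x and 6 mm above it; the lid is 157 mm long, 180 mm wide, 12 mm thick.
- slab_red: A sawn dark red rock slab standing on edge in a slot of the case rack (which of the three slots varies): 10 mm thick (its x), 56 mm wide (its y), 64 mm tall (its z), about 0.1 kg. Origin at the centre of its lower edge. Its +x face is polished and shows a pale spiral fossil; at the start that face looks towards the hinge side of the case and z is up. This is the slab to show.
- slab_red_center (a point): Middle of the red slab.
- slab_green: A sawn dark green rock slab standing on edge in a slot of the case rack (which of the three slots varies): 10 mm thick (its x), 56 mm wide (its y), 64 mm tall (its z), about 0.1 kg. Origin at the centre of its lower edge. It stays in its slot.
- slab_grey: A sawn grey rock slab standing on edge in a slot of the case rack (which of the three slots varies): 10 mm thick (its x), 56 mm wide (its y), 64 mm tall (its z), about 0.1 kg. Origin at the centre of its lower edge. It stays in its slot.
- acid_dropper: White dropper bottle with red cap, 32 mm in diameter, 98 mm tall, standing to the left of the case. Origin at the centre of its base. To be left alone.
- basalt_lump: Black rock, 56 x 54 x 42 mm, lying to the right of the case. Origin at the centre of its underside. To be left alone.
- lens: Folding hand lens, 42 x 38 x 14 mm, lying to the right of the case, nearer the robot than the black rock. Origin at the centre of its underside. To be left alone.

How it is judged:
On the way, in this order (a step that is already met when the one before it is completed fails the run):
1. the lid is right back on its stop (value of joint lid above 1.72 rad), for 0.2 s.
2. the red slab is drawn out of the case in the fingers (height (world z) of slab_red_center above 0.13 m and contact force between the fingers and slab_red above 1 N), for 0.1 s.
At the end, for the whole second after the job is handed in: Fingers hold the red slab still, middle over 0.20 m up, touching no case or lid; polished face up, normal 29-60 deg from vertical, width level within 17 deg; lid over 1.72 rad; other slabs within 20 mm, bottle, rock and lens within 30 mm of their starts (height (world z) of slab_red_center above 0.2 m and angle between slab_red's own x axis and vertical between 0.5 and 1.05 rad and angle between slab_red's own y axis and vertical between 1.27 and 1.87 rad and contact force between the fingers and slab_red above 1 N and contact force between slab_red and case below 0.2 N and linear speed of slab_red below 0.03 m/s and value of joint lid above 1.72 rad and distance of each of slab_green, slab_grey from where it was at the start of the episode below 0.02 m and distance of each of acid_dropper, basalt_lump, lens from where it was at the start of the episode below 0.03 m); the arm keeps its last pose, push and grip.
It fails at once if another slab is pulled up or knocked out of its slot (distance of any of slab_green, slab_grey from where it was at the start of the episode above 0.02 m).
It fails at once if the bottle, the rock or the lens is pushed away (distance of any of acid_dropper, basalt_lump, lens from where it was at the start of the episode above 0.03 m).
It also fails if it takes over 61 s, if anything falls off the work surface, if the arm or the gripper's body presses on something with over 40 N, if the wrist force passes 120 N, or if a joint passes its speed limit or range.

## Working session

There is one attempt and no reset: what is moved stays moved. The work goes in short steps, Python scripts to look and compute and a tool call to move; the robot and the scene stay as the last step left them, time stands still between calls to the robot, and variables do not carry over. Pictures are saved under pics/ and viewed, at most 10 in all, crops included, and the job is handed in when it is done.

Besides the shell and the picture viewer there is one more tool, called after ">>>" as name(argument=value, ...) on one line, values as JSON. drive_tool: Moves the arm, as the interface text tells. Its arguments: {"type":"object","properties":{"commands":{"type":"array","items":{"type":"object","properties":{"hand":{"type":"number"},"translation":{"type":"array","items":{"type":"number"}},"angular":{"type":"array","items":{"type":"number"}}}}},"force":{"type":"number"}},"required":["commands"]}

```bash
mkdir -p pics; cat > h.py <<'E'
import numpy as np, cv2
from station import bot
from scipy.spatial.transform import Rotation as R
def ray(cam,px):
    m=bot.camera_model(cam); V=np.array(m["view"])
    d=np.array([(px[0]-m["cx"])/m["fx"],-(px[1]-m["cy"])/m["fy"],-1.])
    Rm=V[:3,:3]; c=-Rm.T@V[:3,3]; d=Rm.T@d; return c,d/np.linalg.norm(d)
def proj(cam,p):
    m=bot.camera_model(cam); V=np.array(m["view"]); q=V[:3,:3]@np.array(p)+V[:3,3]
    return np.array([m["cx"]+m["fx"]*q[0]/-q[2], m["cy"]+m["fy"]*q[1]/q[2]])
def atz(cam,px,z):
    c,d=ray(cam,px); return c+d*(z-c[2])/d[2]
def tri(a,pa,b,pb):
    c1,d1=ray(a,pa);c2,d2=ray(b,pb)
    s=np.linalg.lstsq(np.stack([d1,-d2],1),c2-c1,rcond=None)[0]
    p,q=c1+s[0]*d1,c2+s[1]*d2; return (p+q)/2,np.linalg.norm(p-q)
def save(cam,n):
    im=bot.read_camera(cam); cv2.imwrite(f"pics/{n}.png",im[:,:,::-1]); return im
E
python3 - <<'E'
from h import *
np.set_printoptions(precision=4,suppress=True)
o=bot.get_obs(); print(o["t"],o["eef_pos"],o["tool_rot"],o["gripper_width"])
a=save("scene","s0");b=save("top","t0")
cv2.imwrite("pics/both0.png",cv2.resize(np.vstack([a,b])[:,:,::-1],(480,600)))
for c in("scene","top"):
    m=bot.camera_model(c); print(c,m.keys(),m["fx"],m["cx"],m["cy"],ray(c,(m["cx"],m["cy"])))
for q in["lid_tab","lid_hinge","slab_red","slab_green","slab_grey","case","rack","acid_dropper","basalt_lump","lens","slab_red_center"]:
    r={c:bot.find_in(c,q) for c in("scene","top")}
    print(q,[(c,[(np.round(x["position"],1).tolist(),round(x["score"],2)) for x in v[:2]]) for c,v in r.items()])
    if r["scene"] and r["top"]: print("  ",tri("scene",r["scene"][0]["position"],"top",r["top"][0]["position"]))
E
```

```text
0.0 [0.1752 0.6513 0.2443] [-0.0001  0.131   0.9914 -0.0009] 1.0009033158345582
scene dict_keys(['fx', 'fy', 'cx', 'cy', 'view']) 488.32776480823225 317.846343381231 203.8990109479127 (array([-0.12  , -0.7071,  0.7898]), array([ 0.5479,  0.5979, -0.5851]))
top dict_keys(['fx', 'fy', 'cx', 'cy', 'view']) 429.9551422318339 317.0981707221253 197.99154566431343 (array([0.4474, 0.0321, 1.2614]), array([ 0.0599, -0.0202, -0.998 ]))
lid_tab [('scene', [([290.3, 196.7], 0.88)]), ('top', [([285.3, 195.8], 0.2)])]
   (array([0.5231, 0.0973, 0.0699]), np.float64(0.0035464414034047055))
lid_hinge [('scene', []), ('top', [([285.5, 198.1], 0.97)])]
slab_red [('scene', []), ('top', [([286.6, 197.4], 0.6)])]
slab_green [('scene', [([291.7, 194.7], 0.47)]), ('top', [([291.0, 196.5], 0.47)])]
   (array([0.5184, 0.0822, 0.0863]), np.float64(0.007913261237648753))
slab_grey [('scene', []), ('top', [([402.9, 231.9], 0.75)])]
case [('scene', [([294.2, 205.6], 0.74)]), ('top', [([288.8, 196.1], 0.68)])]
   (array([0.5252, 0.0876, 0.0458]), np.float64(6.930204213212488e-05))
rack [('scene', [([291.9, 207.0], 0.67)]), ('top', [([286.2, 197.6], 0.92)])]
   (array([0.5221, 0.0947, 0.0389]), np.float64(0.0018760210686809028))
acid_dropper [('scene', [([232.7, 173.4], 0.73)]), ('top', [([207.1, 204.7], 0.67)])]
   (array([0.4963, 0.3198, 0.0445]), np.float64(0.008166281390816052))
basalt_lump [('scene', []), ('top', [([410.9, 164.1], 0.66)])]
lens [('scene', [([358.7, 308.4], 0.82)]), ('top', [])]
slab_red_center [('scene', []), ('top', [])]
```

View pics/s0.png

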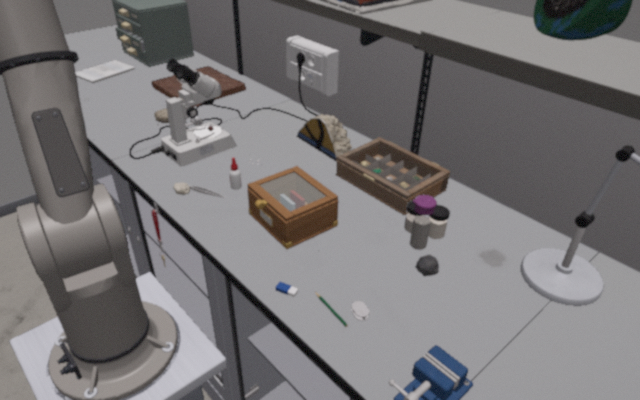

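View pics/t0.png

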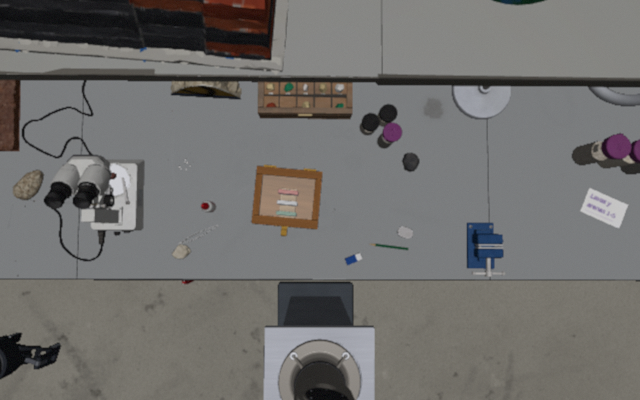

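The scene shows the closed case around (292,205) and its tab near (262,205). In the top view the case is at (287,197), the tab at (284,231), and the slabs from back to front are red (288,191), grey and green (287,213). Next I'll zoom in on both.

```bash
python3 - <<'E'
from h import *
a=cv2.imread("pics/s0.png")[155:255,235:355];b=cv2.imread("pics/t0.png")[150:250,230:350]
cv2.imwrite("pics/z0.png",np.hstack([cv2.resize(x,(396,330) if 0 else (396,330),interpolation=cv2.INTER_CUBIC) for x in(a,b)]))
for c in("scene","top"):
    bot.read_camera(c); r=bot.outline_of(c,"case")
    if r:
        m=r[0]["pixels"].astype(np.uint8); print(c,m.sum(),cv2.minAreaRect(cv2.findNonZero(m)), cv2.boxPoints(cv2.minAreaRect(cv2.findNonZero(m))).tolist())
        if c=="top": print([atz(c,p,0.095).round(4).tolist() for p in cv2.boxPoints(cv2.minAreaRect(cv2.findNonZero(m)))])
    for q in ("slab_red","slab_green","slab_grey","lid_tab"):
        r=bot.outline_of(c,q)
        print(c,q,[(np.round(x["position"],1).tolist(),round(x["score"],2),int(x["pixels"].sum())) for x in r[:2]])
E
```

```text
scene 5199 ((292.13238525390625, 204.2794189453125), (76.3420639038086, 87.3296127319336), 64.65382385253906) [[236.33035278320312, 188.47512817382812], [315.2534484863281, 151.09051513671875], [347.9344177246094, 220.08370971679688], [269.0113220214844, 257.46832275390625]]
scene slab_red []
scene slab_green []
scene slab_grey []
scene lid_tab [([291.3, 195.2], 0.84, 2872)]
top 4017 ((286.73187255859375, 200.19361877441406), (67.703125, 70.19220733642578), 5.355824947357178) [[249.752197265625, 231.97677612304688], [256.30401611328125, 162.09100341796875], [323.7115478515625, 168.41046142578125], [317.15972900390625, 238.29623413085938]]
[[0.4245, 0.1897, 0.095], [0.6144, 0.1746, 0.095], [0.5984, -0.0092, 0.095], [0.4082, 0.0078, 0.095]]
top slab_red []
top slab_green []
top slab_grey [([206.2, 202.0], 0.29, 132)]
top lid_tab [([286.5, 200.5], 0.56, 3955)]
```

View pics/z0.png

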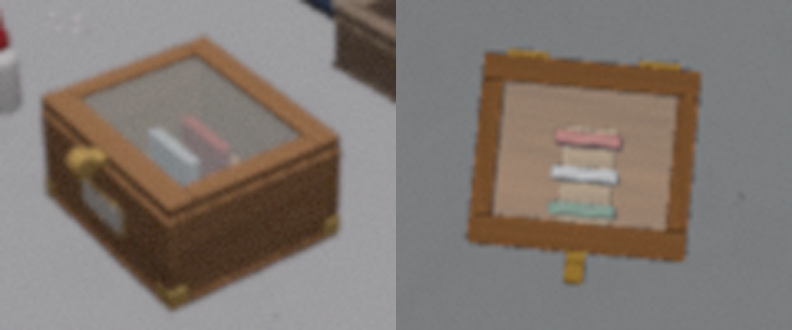

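The crops show the lid corners sharply in the top view, the brass tab end at about top (283.6,231.8) / scene (261,203.5), and red in the back slot. I'll fit the case pose.

```bash
cat >> h.py <<'E'
def casefit():
    px=np.array([[257.3,165.8],[322.1,171.8],[317.6,228.8],[252.1,223.0]])
    from scipy.optimize import least_squares
    # lid body: case x from hinge side +80 to -77..; corners
    loc=np.array([[.079,.09,.098],[.079,-.09,.098],[-.08,-.09,.098],[-.08,.09,.098]])
    f=lambda v:np.concatenate([proj("top",np.r_[v[0],v[1],0]+R.from_euler("z",v[2]).apply(l))-p for l,p in zip(loc,px)])
    s=least_squares(f,[.53,.09,-.05]); return s.x,s.fun
E
python3 - <<'E'
from h import *
np.set_printoptions(precision=4,suppress=True)
v,f=casefit(); print(v,f)
Rz=R.from_euler("z",v[2]); W=lambda l:Rz.apply(l)+np.r_[v[:2],0]
print("tab pred",W([-.097,0,.092]), proj("top",W([-.097,0,.092])),proj("scene",W([-.097,0,.092])))
print("tab tri",tri("scene",(260.8,203.5),"top",(283.6,231.8)), "atz",atz("top",(283.6,231.8),.092))
for n,p in dict(red=(288.2,192.4),grey=(287.3,202.7),green=(286.4,213.6)).items():
    q=atz("top",p,.075); print(n,q,Rz.inv().apply(q-np.r_[v[:2],0]))
for s in(([-.08,.09,.098],(248,184)),([-.08,-.09,.098],(287.6,220)),([.08,-.09,.098],(337.7,197)),([.08,.09,.098],(296.5,167))): print(proj("scene",W(s[0])),s[1])
o=bot.get_obs();print(o["t"])
m=R.from_quat(np.roll(o["tool_rot"],-1)).as_matrix();print(m)
E
```

```text
[ 0.5193  0.0891 -0.0807] [-0.3974 -0.5465  0.8105 -0.7599  0.3379  0.5851 -0.7376  0.689 ]
tab pred [0.4226 0.097  0.092 ] [284.2467 232.7948] [258.899  204.7034]
tab tri (array([0.4267, 0.0976, 0.0933]), np.float64(0.0034942526272889363)) atz [0.4253 0.0987 0.092 ]
red [0.5336 0.088  0.075 ] [0.0143 0.     0.075 ]
grey [0.5051 0.0903 0.075 ] [-0.0143 -0.      0.075 ]
green [0.475  0.0925 0.075 ] [-0.0444 -0.0003  0.075 ]
[245.8802 183.8185] (248, 184)
[285.4912 218.4688] (287.6, 220)
[338.8692 195.3338] (337.7, 197)
[297.0039 164.7677] (296.5, 167)
1.8
[[-0.9656  0.2598  0.    ]
 [ 0.2598  0.9656  0.    ]
 [-0.      0.     -1.    ]]
```

>>> drive_tool(commands=[{"hand": 0.5,"translation": [250,-553,-40],"angular": [0,0,0.182]},{"hand": 0.5,"translation": [250,-553,-40],"angular": [0,0,0.182]},{"hand": 0.5,"translation": [250,-553,-40],"angular": [0,0,0.182]},{"hand": 0.5,"translation": [250,-553,-40],"angular": [0,0,0.182]},{"hand": 0.5,"translation": [250,-553,-40],"angular": [0,0,0.182]},{"hand": 0.5,"translation": [250,-553,-40],"angular": [0,0,0.182]},{"hand": 0.5,"translation": [250,-553,-40],"angular": [0,0,0.182]},{"hand": 0.5,"translation": [250,-553,-40],"angular": [0,0,0.182]},{"hand": 0.5,"translation": [250,-553,-40],"angular": [0,0,0.182]},{"hand": 0.5,"translation": [250,-553,-40],"angular": [0,0,0.182]},{"hand": 0.5,"translation": [250,-553,-40],"angular": [0,0,0.182]},{"hand": 0.5,"translation": [250,-553,-40],"angular": [0,0,0.182]}], force=30)

```text
t: 3.3
eef_pos: [0.4252, 0.0995, 0.2054]
tool_rot: [0.0, 0.04, 0.999, 0.0]
contact_force: [-0.1, -0.1, 1.8]
gripper_width: 0.503
grasp_force: 0.0
```

>>> drive_tool(commands=[{"hand": 0.5,"translation": [-1,-1,-50],"angular": [0,0,0]},{"hand": 0.5,"translation": [-1,-1,-80],"angular": [0,0,0]},{"hand": 0.5,"translation": [-1,-1,-95],"angular": [0,0,0]},{"hand": 0.5,"translation": [-1,-1,-108],"angular": [0,0,0]},{"hand": 0.5,"translation": [-1,-1,-108],"angular": [0,0,0]}])

```text
t: 3.92
eef_pos: [0.4238, 0.0986, 0.0968]
tool_rot: [-0.001, 0.04, 0.999, -0.0]
contact_force: [0.2, -0.4, 0.4]
gripper_width: 0.502
grasp_force: 0.0
```

```bash
python3 - <<'E'
from h import *
a=save("scene","s1")[155:255,205:325];b=save("top","t1")[170:270,230:350]
cv2.imwrite("pics/z1.png",np.hstack([cv2.resize(x[:,:,::-1],(396,330),interpolation=cv2.INTER_CUBIC) for x in(a,b)]))
o=bot.get_obs();print(o["t"],o["eef_pos"],o["contact_force"])
E
```

```text
4.025 [0.42458876 0.09839896 0.09770229] [0.40132417 0.37843502 0.05670907]
```

View pics/z1.png

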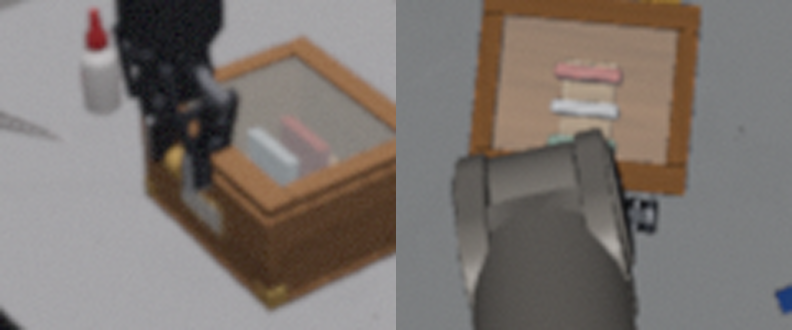

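In the scene crop the fingers straddle the brass tab (about 175,158) clear of the case front, so I'll pinch it.

>>> drive_tool(commands=[{"hand": 0,"translation": [0,0,0],"angular": [0,0,0]},{"hand": 0,"translation": [0,0,0],"angular": [0,0,0]},{"hand": 0,"translation": [0,0,0],"angular": [0,0,0]},{"hand": 0,"translation": [0,0,0],"angular": [0,0,0]},{"hand": 0,"translation": [0,0,0],"angular": [0,0,0]},{"hand": 0,"translation": [0,0,0],"angular": [0,0,0]}], force=30)

```text
t: 4.78
eef_pos: [0.425, 0.1001, 0.0982]
tool_rot: [0.001, 0.04, 0.999, 0.002]
contact_force: [-1.2, 7.2, 3.1]
gripper_width: 0.175
grasp_force: 34.6
```

```bash
python3 - <<'E'
import numpy as np
# TCP offset from tab at start d0 (case xz): TCP = tab + offset rotated by lean
L=np.hypot(.174,.006);a0=np.pi-np.arctan2(.006,.174)
d0=np.array([-.001,.0045])
for i in range(1,19):
    th=1.78*i/18; lean=1.15*i/18
    t=L*np.array([np.cos(a0-th),np.sin(a0-th)]); t0=L*np.array([np.cos(a0),np.sin(a0)])
    c,s=np.cos(-lean),np.sin(-lean) # rot about y: x'=c x+s z; z'=-s x+c z
    d=np.array([c*d0[0]+s*d0[1],-s*d0[0]+c*d0[1]])
    m=(t+d-t0-d0)*1000
    print(round(th,2),[round(m[0]*np.cos(.08),0),round(-m[0]*np.sin(.08),0),round(m[1],0)],[round(-lean*.08,3),round(-lean*.997,3),0])
E
```

```text
0.1 [np.float64(1.0), np.float64(-0.0), np.float64(17.0)] [-0.005, -0.064, 0]
0.2 [np.float64(4.0), np.float64(-0.0), np.float64(34.0)] [-0.01, -0.127, 0]
0.3 [np.float64(8.0), np.float64(-1.0), np.float64(50.0)] [-0.015, -0.191, 0]
0.4 [np.float64(15.0), np.float64(-1.0), np.float64(66.0)] [-0.02, -0.255, 0]
0.49 [np.float64(22.0), np.float64(-2.0), np.float64(81.0)] [-0.026, -0.318, 0]
0.59 [np.float64(31.0), np.float64(-3.0), np.float64(96.0)] [-0.031, -0.382, 0]
0.69 [np.float64(42.0), np.float64(-3.0), np.float64(109.0)] [-0.036, -0.446, 0]
0.79 [np.float64(54.0), np.float64(-4.0), np.float64(121.0)] [-0.041, -0.51, 0]
0.89 [np.float64(67.0), np.float64(-5.0), np.float64(132.0)] [-0.046, -0.573, 0]
0.99 [np.float64(81.0), np.float64(-6.0), np.float64(141.0)] [-0.051, -0.637, 0]
1.09 [np.float64(96.0), np.float64(-8.0), np.float64(149.0)] [-0.056, -0.701, 0]
1.19 [np.float64(111.0), np.float64(-9.0), np.float64(156.0)] [-0.061, -0.764, 0]
1.29 [np.float64(127.0), np.float64(-10.0), np.float64(160.0)] [-0.066, -0.828, 0]
1.38 [np.float64(144.0), np.float64(-12.0), np.float64(164.0)] [-0.072, -0.892, 0]
1.48 [np.float64(161.0), np.float64(-13.0), np.float64(165.0)] [-0.077, -0.955, 0]
1.58 [np.float64(178.0), np.float64(-14.0), np.float64(165.0)] [-0.082, -1.019, 0]
1.68 [np.float64(195.0), np.float64(-16.0), np.float64(163.0)] [-0.087, -1.083, 0]
1.78 [np.float64(212.0), np.float64(-17.0), np.float64(159.0)] [-0.092, -1.147, 0]
```

>>> drive_tool(commands=[{"hand": 0,"translation": [1,1,17],"angular": [-0.005,-0.064,0]},{"hand": 0,"translation": [4,2,34],"angular": [-0.01,-0.127,0]},{"hand": 0,"translation": [8,1,50],"angular": [-0.015,-0.191,0]},{"hand": 0,"translation": [15,1,66],"angular": [-0.02,-0.255,0]},{"hand": 0,"translation": [22,0,81],"angular": [-0.026,-0.318,0]},{"hand": 0,"translation": [31,-1,96],"angular": [-0.031,-0.382,0]},{"hand": 0,"translation": [42,-1,109],"angular": [-0.036,-0.446,0]},{"hand": 0,"translation": [42,-1,109],"angular": [-0.036,-0.446,0]}])

```text
t: 5.78
eef_pos: [0.466, 0.0968, 0.2066]
tool_rot: [0.222, 0.039, 0.974, -0.008]
contact_force: [-1.8, 1.0, -0.3]
gripper_width: 0.179
grasp_force: 30.9
```

>>> drive_tool(commands=[{"hand": 0,"translation": [12,-1,12],"angular": [-0.005,-0.064,0]},{"hand": 0,"translation": [25,-2,23],"angular": [-0.01,-0.127,0]},{"hand": 0,"translation": [39,-3,32],"angular": [-0.015,-0.191,0]},{"hand": 0,"translation": [54,-4,40],"angular": [-0.02,-0.255,0]},{"hand": 0,"translation": [69,-5,47],"angular": [-0.026,-0.318,0]},{"hand": 0,"translation": [85,-7,51],"angular": [-0.03,-0.382,0]},{"hand": 0,"translation": [102,-8,55],"angular": [-0.036,-0.446,0]},{"hand": 0,"translation": [102,-8,55],"angular": [-0.036,-0.446,0]}])

```text
t: 6.78
eef_pos: [0.5701, 0.088, 0.2627]
tool_rot: [0.434, 0.037, 0.9, -0.019]
contact_force: [-2.6, -0.2, 8.5]
gripper_width: 0.173
grasp_force: 35.1
```

>>> drive_tool(commands=[{"hand": 0,"translation": [17,-1,3],"angular": [-0.005,-0.064,0]},{"hand": 0,"translation": [34,-2,3],"angular": [-0.01,-0.127,0]},{"hand": 0,"translation": [51,-4,1],"angular": [-0.015,-0.191,0]},{"hand": 0,"translation": [64,-5,-2],"angular": [-0.02,-0.255,0]},{"hand": 0,"translation": [66,-5,-3],"angular": [-0.02,-0.255,0]}])

```text
t: 7.4
eef_pos: [0.6381, 0.0822, 0.2623]
tool_rot: [0.548, 0.036, 0.835, -0.023]
contact_force: [-0.6, -2.7, 14.7]
gripper_width: 0.174
grasp_force: 49.1
```

```bash
python3 - <<'E'
from h import *
a=save("scene","s2")[65:265,205:385];b=save("top","t2")[100:300,200:380]
cv2.imwrite("pics/z2.png",np.hstack([cv2.resize(x[:,:,::-1],(396,440),interpolation=cv2.INTER_CUBIC) for x in(a,b)]))
o=bot.get_obs();print(o["t"],o["eef_pos"],o["contact_force"])
E
```

```text
7.5 [0.63779303 0.0822397  0.2623294 ] [ 0.21666006 -2.60369925 13.18410593]
```

View pics/z2.png

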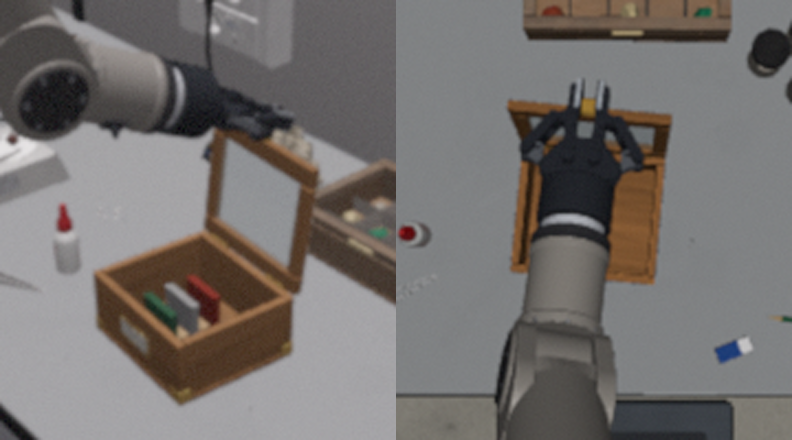

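The lid stands past upright with the tab pinched. Red is confirmed in the back slot: scene crop (205,298), with green at the front. I'll release and back off.

>>> drive_tool(commands=[{"hand": 0.4,"translation": [0,0,0],"angular": [0,0,0]},{"hand": 0.4,"translation": [0,0,0],"angular": [0,0,0]},{"hand": 0.4,"translation": [0,0,0],"angular": [0,0,0]},{"hand": 0.4,"translation": [0,0,0],"angular": [0,0,0]},{"hand": 0.4,"translation": [-27,2,12],"angular": [0,0,0]},{"hand": 0.4,"translation": [-64,5,28],"angular": [0,0,0]},{"hand": 0.4,"translation": [-110,9,48],"angular": [0,0,0]},{"hand": 0.8,"translation": [-140,60,55],"angular": [0.03,0.3,0]},{"hand": 0.8,"translation": [-160,115,55],"angular": [0.05,0.6,0]},{"hand": 0.8,"translation": [-160,170,55],"angular": [0.06,0.8,0]},{"hand": 0.8,"translation": [-160,225,55],"angular": [0.09,1.147,0]},{"hand": 0.8,"translation": [-160,225,55],"angular": [0.09,1.147,0]}])

```text
t: 9.0
eef_pos: [0.5288, 0.1776, 0.2846]
tool_rot: [0.305, 0.051, 0.949, -0.054]
contact_force: [1.2, -0.7, 0.0]
gripper_width: 0.8
grasp_force: 0.0
```

```bash
python3 - <<'E'
from h import *
np.set_printoptions(precision=4,suppress=True)
o=bot.get_obs();print(o["t"],o["eef_pos"],o["tool_rot"],o["contact_force"],o["gripper_width"])
A=save("scene","s3");B=save("top","t3")
a=A[65:265,205:385];b=B[150:240,245:326]
cv2.imwrite("pics/z3.png",np.hstack([cv2.resize(x[:,:,::-1],(396,440),interpolation=cv2.INTER_CUBIC) for x in(a,b)]))
P={}
for c in("scene","top"):
    for q in("slab_red","slab_grey","slab_green"):
        r=bot.outline_of(c,q)
        for x in r[:2]:
            m=x["pixels"].astype(np.uint8); print(c,q,round(x["score"],2),np.round(x["position"],1),int(m.sum()),cv2.minAreaRect(cv2.findNonZero(m)), atz(c,x["position"],.075))
E
```

```text
9.0 [0.5288 0.1776 0.2846] [ 0.3049  0.051   0.9495 -0.0541] [ 1.208  -0.708   0.0069] 0.8001591883850262
scene slab_red 0.76 [298.7 198.1] 247 ((298.3000183105469, 200.10000610351562), (24.59674835205078, 12.969194412231445), 63.43495178222656) [0.5293 0.0739 0.075 ]
scene slab_red 0.56 [327.4 158.1] 3033 ((324.7754211425781, 154.8295135498047), (52.39274597167969, 76.95721435546875), 13.240518569946289) [0.7206 0.1732 0.075 ]
scene slab_grey 0.62 [289.  203.4] 207 ((287.82354736328125, 204.20587158203125), (24.5242977142334, 11.147406578063965), 59.03623962402344) [0.4961 0.0721 0.075 ]
scene slab_green 0.51 [277.9 206.5] 162 ((277.9930725097656, 205.88272094726562), (22.422279357910156, 8.4706392288208), 41.6335334777832) [0.4669 0.0798 0.075 ]
top slab_red 0.46 [289.1 191.1] 106 ((288.5, 192.0), (6.0, 19.0), 90.0) [0.5372 0.0856 0.075 ]
top slab_green 0.68 [280.7 211.4] 69 ((285.5, 212.0), (4.0, 17.0), 90.0) [0.481  0.1082 0.075 ]
```

View pics/z3.png

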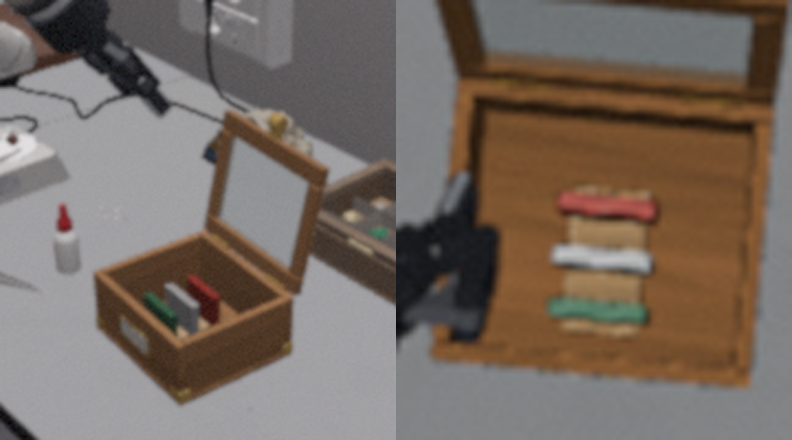

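The lid rests open on its stop. Red stands in the back slot: top crop (607,208), scene crop top edge (204,289). I'll triangulate its top edge.

```bash
python3 - <<'E'
from h import *
np.set_printoptions(precision=4,suppress=True)
print(tri("scene",(297.5,195.9),"top",(288.2,192.2)))
A=cv2.imread("pics/t3.png"); h=cv2.cvtColor(A,cv2.COLOR_BGR2HSV).astype(int)
S=cv2.imread("pics/s3.png")
ii=np.mgrid[0:400,0:640]
for n,I,roi in(("top",A,(180,205,270,310)),("scene",S,(180,225,280,315))):
    b,g,r=[I[:,:,k].astype(int) for k in range(3)]
    m=(r-g>50)&(abs(g-b)<25); k=np.zeros_like(m); k[roi[0]:roi[1],roi[2]:roi[3]]=1; m&=k.astype(bool)
    p=cv2.findNonZero(m.astype(np.uint8)); print(n,len(p),p[:,0].mean(0),cv2.fitLine(p,2,0,.01,.01).ravel(),cv2.minAreaRect(p))
    if n=="top":
        q=p[:,0].astype(float); l=q[q[:,0]<q[:,0].min()+4].mean(0); e=q[q[:,0]>q[:,0].max()-4].mean(0)
        a,b2=atz("top",l,.075),atz("top",e,.075);d=b2-a;print(atz("top",q.mean(0),.075),"yaw",np.arctan2(d[0],-d[1]),np.linalg.norm(d))
o=bot.get_obs();Rt=R.from_quat(np.roll(o["tool_rot"],-1))
print(o["t"],o["eef_pos"])
y=-.08; T=np.array([[-np.cos(y),-np.sin(y),0],[-np.sin(y),np.cos(y),0],[0,0,-1]])
Rd=R.from_matrix(T); print(Rd.as_quat(),(Rd*Rt.inv()).as_rotvec())
E
```

```text
(array([0.5352, 0.0875, 0.0719]), np.float64(0.002193143954174355))
top 77 [287.4416 191.5195] [  0.9937   0.1117 287.4416 191.5195] ((287.4950256347656, 191.54949951171875), (19.40322494506836, 3.781141519546509), 5.710593223571777)
[0.536  0.0901 0.075 ] yaw -0.11855767210479708 0.04452323549443269
scene 65 [297.2    195.2615] [  0.7845   0.6201 297.2    195.2615] ((297.1951599121094, 195.25613403320312), (16.554418563842773, 3.904344320297241), 38.65980529785156)
9.4 [0.5295 0.1759 0.2836]
[0.04   0.9992 0.     0.    ] [0.1368 0.619  0.0267]
```

>>> drive_tool(commands=[{"hand": 0.9,"translation": [5,-30,-10],"angular": [0.03,0.15,0.01]},{"hand": 0.9,"translation": [5,-60,-30],"angular": [0.07,0.3,0.02]},{"hand": 0.9,"translation": [5,-88,-60],"angular": [0.1,0.4,0.027]},{"hand": 0.9,"translation": [5,-88,-84],"angular": [0.127,0.5,0.027]},{"hand": 0.9,"translation": [5,-88,-84],"angular": [0.127,0.5,0.027]},{"hand": 0.9,"translation": [5,-88,-84],"angular": [0.127,0.5,0.027]}])

```text
t: 10.15
eef_pos: [0.5345, 0.09, 0.2009]
tool_rot: [0.061, 0.042, 0.997, -0.001]
contact_force: [-0.4, 0.3, 0.3]
gripper_width: 0.902
grasp_force: 0.0
```

>>> drive_tool(commands=[{"hand": 0.9,"translation": [0,-2,-50],"angular": [0,0,0]},{"hand": 0.9,"translation": [0,-2,-90],"angular": [0,0,0]},{"hand": 0.9,"translation": [0,-2,-110],"angular": [0,0,0]},{"hand": 0.9,"translation": [0,-2,-110],"angular": [0,0,0]}])

```text
t: 10.65
eef_pos: [0.5337, 0.0885, 0.0906]
tool_rot: [0.06, 0.041, 0.997, -0.001]
contact_force: [-0.1, 0.3, 0.2]
gripper_width: 0.901
grasp_force: 0.0
```

```bash
python3 - <<'E'
from h import *
a=save("scene","s4")[135:255,235:355];b=save("top","t4")[130:250,230:350]
cv2.imwrite("pics/z4.png",np.hstack([cv2.resize(x[:,:,::-1],(396,396),interpolation=cv2.INTER_CUBIC) for x in(a,b)]))
o=bot.get_obs();print(o["t"],o["eef_pos"],o["contact_force"])
E
```

```text
10.75 [0.53537577 0.08853612 0.09221873] [0.32132284 0.9033861  0.24188989]
```

View pics/z4.png

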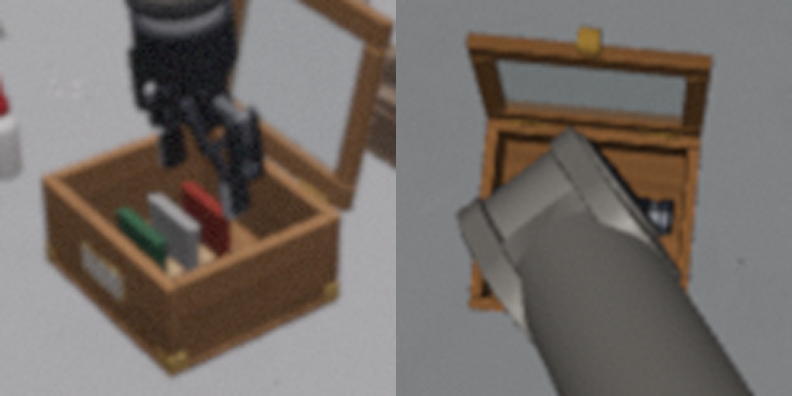

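The fingers straddle the red slab (scene crop 205,215), one at each end, so I'll descend and grip.

>>> drive_tool(commands=[{"hand": 0.9,"translation": [0,0,-15],"angular": [0,0,0]},{"hand": 0.9,"translation": [0,0,-33],"angular": [0,0,0]},{"hand": 0.9,"translation": [0,0,-33],"angular": [0,0,0]},{"hand": 0.5,"translation": [0,0,-33],"angular": [0,0,0]},{"hand": 0.5,"translation": [0,0,-33],"angular": [0,0,0]},{"hand": 0.5,"translation": [0,0,-33],"angular": [0,0,0]},{"hand": 0.5,"translation": [0,0,-33],"angular": [0,0,0]},{"hand": 0.5,"translation": [0,0,-33],"angular": [0,0,0]}], force=50)

```text
t: 11.75
eef_pos: [0.5353, 0.0875, 0.058]
tool_rot: [0.06, 0.043, 0.997, -0.001]
contact_force: [-0.8, 0.5, 2.9]
gripper_width: 0.644
grasp_force: 53.0
```

>>> drive_tool(commands=[{"hand": 0.5,"translation": [0,0,8],"angular": [0,0,0]},{"hand": 0.5,"translation": [0,0,18],"angular": [0,0,0]},{"hand": 0.5,"translation": [0,0,30],"angular": [0,0,0]},{"hand": 0.5,"translation": [0,0,45],"angular": [0,0,0]},{"hand": 0.5,"translation": [0,0,65],"angular": [0,0,0]},{"hand": 0.5,"translation": [-4,0,90],"angular": [0,0,0]},{"hand": 0.5,"translation": [-10,0,120],"angular": [0,0,0]},{"hand": 0.5,"translation": [-20,0,150],"angular": [0,0,0]},{"hand": 0.5,"translation": [-30,0,180],"angular": [0,0,0]},{"hand": 0.5,"translation": [-40,0,205],"angular": [0,0,0]},{"hand": 0.5,"translation": [-50,0,220],"angular": [0,0,0]},{"hand": 0.5,"translation": [-50,0,220],"angular": [0,0,0]}])

```text
t: 13.25
eef_pos: [0.4849, 0.0875, 0.2788]
tool_rot: [0.061, 0.043, 0.997, -0.001]
contact_force: [-0.6, -0.5, -1.9]
gripper_width: 0.64
grasp_force: 52.9
```

>>> drive_tool(commands=[{"hand": 0.5,"translation": [-5,0,3],"angular": [-0.008,-0.1,0]},{"hand": 0.5,"translation": [-10,0,6],"angular": [-0.016,-0.2,0]},{"hand": 0.5,"translation": [-15,0,10],"angular": [-0.024,-0.3,0]},{"hand": 0.5,"translation": [-20,0,10],"angular": [-0.032,-0.4,0]},{"hand": 0.5,"translation": [-20,0,10],"angular": [-0.04,-0.5,0]},{"hand": 0.5,"translation": [-20,0,10],"angular": [-0.048,-0.6,0]},{"hand": 0.5,"translation": [-20,0,10],"angular": [-0.056,-0.7,0]},{"hand": 0.5,"translation": [-20,0,10],"angular": [-0.063,-0.785,0]},{"hand": 0.5,"translation": [-20,0,10],"angular": [-0.063,-0.785,0]},{"hand": 0.5,"translation": [-20,0,10],"angular": [-0.063,-0.785,0]},{"hand": 0.5,"translation": [-20,0,10],"angular": [-0.063,-0.785,0]}])

```text
t: 14.62
eef_pos: [0.4789, 0.0939, 0.2971]
tool_rot: [0.431, 0.04, 0.901, -0.019]
contact_force: [-0.6, -0.9, -1.1]
gripper_width: 0.641
grasp_force: 53.0
```

```bash
python3 - <<'E'
from h import *
a=save("scene","s5")[65:265,205:385];b=save("top","t5")[130:250,240:348]
cv2.imwrite("pics/z5.png",np.hstack([cv2.resize(x[:,:,::-1],(396,440),interpolation=cv2.INTER_CUBIC) for x in(a,b)]))
o=bot.get_obs();print(o["t"],o["eef_pos"],o["tool_rot"],o["contact_force"],o["grasp_force"],o["gripper_width"])
E
```

```text
14.725 [0.47890065 0.09453842 0.29736644] [ 0.43108998  0.03981998  0.90125102 -0.0179556 ] [ 0.58415801 -1.14154715 -0.44468787] 52.9660427570343 0.6455773196652559
```

View pics/z5.png

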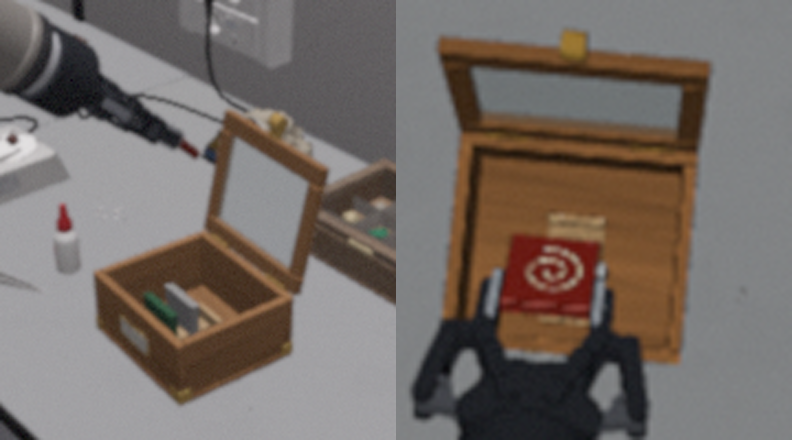

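The spiral face looks up at a slant in the fingers (top crop 555,270). The lid is open, and green and grey are still in their slots. I'll hand in.

```bash
python3 -c "
from station import bot
print(bot.hand_in())"
```

```text
the job is handed in; nothing more can be done
None
```

I handed the job in at about 14.7 s: the lid is back on its stop and the red slab is held still about 0.28 m up, its spiral face tipped up at about 45 degrees; nothing else was seen to move, and the hand-in returned no verdict.

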